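Press the sprung plate of a sample press cell home with a tamper

TASK

Take the flat-footed tamper out of its rest dish and press the sprung plate inside the press cell squarely down until it bottoms out level, and keep it there at about 15 to 20 N for two full seconds, never pressing with more than 30 N. Then lift the tamper off and stand it back upright in its rest dish, leaving the plate level and untouched; do not knock the cell or the things lying round about.

Things in the scene. Friction and masses are not known exactly. Their poses are not given: they have to be found in the camera images.
- tamper_handle (a point): centre of the tamper's round black handle (28 mm across, 44 mm long), z up along its axis. The tamper is one rigid loose part, 106 mm tall, 0.3 kg: a flat steel foot 43 mm across and 14 mm high, a neck 16 mm across, and the handle from 62 to 106 mm above the underside. This point is 84 mm above the underside.
- tamper: the tamper again: the origin is the centre of the flat underside of its foot, z up along its axis. At first it stands upright in the rest dish, up to 3 mm off the dish's middle
- cell_mouth (a point): centre of the open mouth of the press cell, level with its rim, 72 mm above the bench, z up. The cell is a fixed upright aluminium cup, 68 mm outside, bore 52 mm, on a round flange 96 mm across with four bolt heads.
- press_cell: the press cell again, which is fixed; its origin is on its axis at bench height, z up. A large, taller bench instrument stands to the left of the work, from about y = 0.0 leftward and x = 0.42 m away from the robot: go round its near side when coming from the left.
- plate: sprung steel disc in the cell, 49 mm across; origin at the centre of its top face, z normal to it. First 10 to 32 mm below the rim, canted up to 0.13 rad; it swivels on its centre and takes and keeps the tilt of the foot pressed on it. It resists with 2 to 8 N until it meets a rigid stop 12 to 22 mm below its first height (varies, unseen); more force means it is on the stop. Let go, it rises part way.
- dish_floor (a point): centre of the inner floor of the tamper's rest dish, on which the foot stands, 4 mm above the bench, z up. The dish is a fixed grey round ring dish, 76 mm outside, 54 mm inside, its rim 8 mm above the floor.
- vial: bystander: small capped glass vial, 28 across, 60 tall (mm); origin at its underside; leave alone
- stopcock: bystander: small plastic stopcock valve, 70 long (mm); origin at its underside; leave alone
- timer: bystander: flat lab timer, 58 x 64 x 18 (mm); origin at its underside; leave alone
- spare_cap: bystander: loose ribbed bottle cap, 53 across, 25 tall (mm); origin at its underside; leave alone
- amber_bottle: bystander: amber bottle with cap, 94 across, 195 tall (mm); origin at its underside; leave alone
- small_bottle: bystander: small amber bottle with cap, 57 across, 119 tall (mm); origin at its underside; leave alone
Things that resemble listed ones, but are neither listed nor needed, are in the scene too. What is shaped like the part that bears dish_floor but red is not meant. What is shaped like the tamper but purple is not meant.

How it is judged:
On the way, in this order (a step that is already met when the one before it is completed fails the run):
1. the tamper is lifted clear of its rest dish (z of tamper in the frame of dish_floor above 0.03 m), for 0.1 s.
2. the tamper holds the plate on its stop (more than 11 N, which the spring alone cannot bear) and level within 0.05 rad, for 1.5 s (contact force between tamper and plate above 11 N and angle between plate's own z axis and vertical below 0.05 rad), for 1.5 s.
At the end, for the whole second after the job is handed in: The tamper stands upright (within 0.05 rad) and still on the floor of its rest dish (foot within 3 mm of the floor, within 8 mm of the middle), and the plate is untouched and level within 0.06 rad (horizontal distance between tamper and dish_floor below 0.008 m and z of tamper in the frame of dish_floor below 0.003 m and angle between tamper's own z axis and vertical below 0.05 rad and linear speed of tamper below 0.02 m/s and angle between plate's own z axis and vertical below 0.06 rad and contact force between plate and anything else below 0.1 N).
It fails at once if the tamper presses on the plate with more than 30 N (contact force between tamper and plate above 30 N).
It fails at once if the robot itself presses on the plate (more than 1 N) (contact force between plate and the arm above 1 N or contact force between plate and the fingers above 1 N).
It fails at once if the cell is knocked by the tamper or the robot (more than 20 N) (contact force between press_cell and tamper above 20 N or contact force between press_cell and the arm above 20 N or contact force between press_cell and the fingers above 20 N).
It fails at once if a bystander is shoved more than 20 mm (distance of any of vial, stopcock, timer, spare_cap, amber_bottle, small_bottle from where it was at the start of the episode above 0.02 m).
It also fails if it takes over 69 s, if anything falls off the work surface, if the arm or the gripper's body presses on something with over 40 N, if the wrist force passes 120 N, or if a joint passes its speed limit or range.

ROBOT

A 7-joint arm with a two-finger parallel gripper is mounted at the origin on a cart in front of the work surface, level with it; the furniture and walls round the work are solid. World frame = base frame: x ahead of the robot, y to its left, z up, the work surface at z = 0. Lengths are in m, angles in rad, forces in N, time in s.
With the tool pointing down it reaches from about 0.35 to 0.9 m from the base axis. Payload 8.1 kg.
Tool frame: the origin (TCP) lies midway between the tips of the shut fingers; the grasp point (between the pads) lies 19 mm behind it; z points along the fingers, y is the line along which they close (so a half turn about z gives the same grasp; the last joint's range is limited). The gripper opens to 92 mm and grips with 3 to 60 N. Pads are 19 mm wide; open, the fingers measure 130 mm over their backs; the gripper's body (75 mm by 190 mm) begins 47 mm behind the grasp point.
Start: joints at [1.107, 0.434, 0.025, 1.573, -0.012, 1.134, -0.075], TCP at [0.221, -0.585, 0.227] pointing down, gripper open.
Joint ranges: [-2.62, 2.62], [-0.44, 2.09], [-1.27, 1.32], [0.08, 2.57], [-1.32, 4.46], [0.12, 2], [-2.74, 2.74]. Speed limits (rad/s): [2.22, 2.22, 3.01, 3.01, 3.14, 3.14, 3.14].

INTERFACE

Orientations are given as a rotation vector (axis times angle).
In Python, from cell import observe, get_image, camera_model, sign_off, recognise, silhouettes gives the robot as it stands.
- The arm moves only by the tool apply_moves, never from a script. Its argument "motion" is a list of rows, each an object of numbers: "x", "y", "z": the shift along the world's x, y, z in cm; "yaw": the turn about the world's z in degrees; "hand": the opening, from -1 (shut) to 1 (fully open), so that 0 is half open. In form: [{"x": .., "y": .., "z": .., "yaw": .., "hand": ..}, ...]. A call has 1 to 10 rows; each row is the pose to reach, as a shift and turn from the pose commanded when the call began; what a row does not reach only later rows make up. A row lasts 1/8 s, in which the tool goes at most 62.5 mm and 10.7 degrees, less where a joint would pass 70% of its speed; a pose out of reach is approached as far as the arm can. A call with a gripper value outside its range is refused whole. The fingers move at their own pace and stop on an object; "newtons" is the grip in N (left out, the last holds). Time passes only in rows, so rows that repeat a pose let the fingers close. It gives the time, the measured TCP pose, the force, the opening and the grip force at its end, in the units of the state.
- observe(): the state, without advancing time (a new reading comes with each control period).
- get_image(name): name is "scene" or "top" or "wrist"; returns the picture (420x560x3 uint8, blue, green, red); there is no depth.
- camera_model(name): a dict with "camera_matrix" (3x3 intrinsics, pixels), "T" (4x4, takes a point from camera to world coordinates). Camera axes: x right, y up, looking along -z (the intrinsics and any distortion apply to the point x, -y, -z); pixel columns grow to the right and rows downward; lengths in m; the calibration is good to about 2 mm. The wrist camera is an equidistant fisheye: a pixel r from the principal point sees the ray r / f radians off the axis. A picture is of the moment at which its call begins: read the wrist's pose just before it. camera_model takes no time and is no camera call; for the wrist camera it gives the pose at the moment of the call.
- sign_off(): hands the job in; it is judged then, once.
Trained networks look in the newest picture that a camera, given by its name, has taken for a name from the list of things; names that differ only in an ending like _2 or _b are one class to them, and where a whole thing is asked for, a point or a joint stands for the part that bears it (a point fixed in the world has none). Each returns a list of dicts, best first, with "p" (0 to 1); they miss things now and then, are a little off and sometimes report something else, mostly with a low value. They report only what shows in the picture. A call takes as long as a camera call. They do not tell look-alikes from the thing itself.
- recognise(query, camera): "rect" ([left, top, right, bottom] in pixels, round what is visible of it).
- silhouettes(query, camera): "mask" (420x560 bool, what is visible of it) and "rect" ([left, top, right, bottom] in pixels, round what is visible of it).
The state is a dict: "clock": time; "joints": joint angles; "dq": joint speeds; "joint_efforts": joint torques, N m; "position": TCP position; "ee_rot": TCP orientation; "force": force on the tool from outside, world axes, zero at the start; "ft_torque": the same for the moment, N m; "width": opening from 0.0 (shut) to 1.0 (fully open); "gripper_force": force on a finger pad.
Only numpy, scipy, OpenCV 4.12 (cv2) and the standard library are available. Lean on these libraries where they do the work, as an engineer would, in place of code of your own. Each camera call takes 0.05 s, during which the arm holds its last target. There are 200 camera calls.

## Working session

There is one attempt and no reset: what is moved stays moved. The work goes in short steps, Python scripts to look and compute and a tool call to move; the robot and the scene stay as the last step left them, time stands still between calls to the robot, and variables do not carry over. Pictures are saved under pics/ and viewed, at most 10 in all, crops included, and the job is handed in when it is done.

Besides the shell and the picture viewer there is one more tool, called in YAML: its name, and indented under it one key for each argument. apply_moves: Moves the arm, as the interface text tells. Its arguments: {"type":"object","properties":{"motion":{"type":"array","items":{"type":"object","properties":{"x":{"type":"number"},"y":{"type":"number"},"z":{"type":"number"},"yaw":{"type":"number"},"hand":{"type":"number"}}}},"newtons":{"type":"number"}},"required":["motion"]}

```bash
mkdir -p pics; ls; cat > h.py <<'E'
import numpy as np, cv2
from cell import *
def ray(cam,u,v):
    m=camera_model(cam);K=np.array(m["camera_matrix"]);T=np.array(m["T"])
    a=(u-K[0,2])/K[0,0];b=(v-K[1,2])/K[1,1]
    if cam=="wrist":
        r=np.hypot(a,b);s=np.sin(r)/max(r,1e-9);d=np.array([a*s,-b*s,-np.cos(r)])
    else: d=np.array([a,-b,-1.])
    return T[:3,3],T[:3,:3]@d
def at_z(cam,u,v,z):
    o,d=ray(cam,u,v);return o+d*(z-o[2])/d[2]
def proj(cam,p):
    m=camera_model(cam);K=np.array(m["camera_matrix"]);T=np.array(m["T"])
    c=T[:3,:3].T@(np.array(p)-T[:3,3]);x,y,z=c[0],-c[1],-c[2]
    if cam=="wrist":
        r=np.hypot(x,y);t=np.arctan2(r,z);k=t/max(r,1e-9);x,y=x*k,y*k
    else:x,y=x/z,y/z
    return K[0,0]*x+K[0,2],K[1,1]*y+K[1,2]
E
python3 - <<'E'
from h import *
im=[get_image(n) for n in("scene","top")]
cv2.imwrite("pics/a.png",im[0]);cv2.imwrite("pics/b.png",im[1])
for c in("scene","top"):
    m=camera_model(c);print(c,np.round(m["T"],3).tolist(),np.round(m["camera_matrix"],1).tolist(), [k for k in m])
    for q in("tamper","press_cell","dish_floor","vial","small_bottle","amber_bottle","spare_cap","timer","stopcock","plate"):
        print(q,[(np.round(r["rect"]).tolist(),round(r["p"],2)) for r in recognise(q,c)][:3])
print(observe())
E
```

```text
pics
scene [[-0.692, 0.539, -0.48, -0.022], [-0.722, -0.511, 0.466, 0.402], [0.006, 0.669, 0.743, 1.015], [0.0, 0.0, 0.0, 1.0]] [[540.2, 0.0, 278.6], [0.0, 540.2, 218.1], [0.0, 0.0, 1.0]] ['camera_matrix', 'T']
tamper [([385.0, 198.0, 405.0, 236.0], 0.63)]
press_cell [([253.0, 238.0, 291.0, 287.0], 0.68)]
dish_floor [([347.0, 192.0, 378.0, 216.0], 0.56), ([319.0, 169.0, 347.0, 194.0], 0.55)]
vial [([336.0, 238.0, 344.0, 257.0], 0.8), ([252.0, 238.0, 291.0, 290.0], 0.46)]
small_bottle [([260.0, 154.0, 282.0, 200.0], 0.76)]
amber_bottle [([220.0, 160.0, 255.0, 235.0], 0.7)]
spare_cap [([292.0, 217.0, 320.0, 233.0], 0.71)]
timer [([238.0, 332.0, 273.0, 366.0], 0.58)]
stopcock [([277.0, 200.0, 293.0, 222.0], 0.54), ([261.0, 155.0, 282.0, 202.0], 0.31)]
plate [([261.0, 248.0, 281.0, 263.0], 0.57)]
top [[-0.008, 0.982, -0.191, 0.382], [-1.0, -0.01, -0.009, -0.201], [-0.01, 0.191, 0.982, 1.097], [0.0, 0.0, 0.0, 1.0]] [[403.3, 0.0, 269.6], [0.0, 403.3, 205.9], [0.0, 0.0, 1.0]] ['camera_matrix', 'T']
tamper [([351.0, 221.0, 372.0, 238.0], 0.73), ([346.0, 268.0, 364.0, 284.0], 0.63)]
press_cel
[... 494 characters left out ...]
 0.77)]
{'clock': 1.1, 'joints': array([ 1.107446  ,  0.43446431,  0.02497903,  1.57321709, -0.0116206 ,
        1.13399775, -0.07507838]), 'dq': array([-0.0007407 ,  0.00092626,  0.00037536, -0.00165686, -0.00107661,
       -0.00060776,  0.00071837]), 'joint_efforts': array([ 6.87358352e-04, -6.67670560e+01,  9.84172337e-01, -3.14806902e+01,
       -6.06372510e-02,  3.27494403e-02,  3.88027752e-05]), 'position': array([ 0.22060428, -0.58477776,  0.22675716]), 'ee_rot': array([3.09058833e+00, 5.63506003e-01, 4.81172479e-05]), 'force': array([-0.58807792,  0.49808886,  0.37036771]), 'ft_torque': array([ 0.0325607 , -0.05272623,  0.07226903]), 'gripper_force': 0.0, 'width': 0.9969939318096912}
```

```bash
python3 - <<'E'
import cv2,numpy as np
a=cv2.imread("pics/a.png")[140:380,200:440];b=cv2.imread("pics/b.png")[120:310,150:390]
a=cv2.resize(a,(400,400));b=cv2.resize(b,None,fx=1.66,fy=1.66)
b=cv2.copyMakeBorder(b,0,400-b.shape[0],0,0,cv2.BORDER_CONSTANT)
cv2.imwrite("pics/ab.png",np.hstack([a,b]))
E
```

```text
(no output)
```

View pics/ab.png

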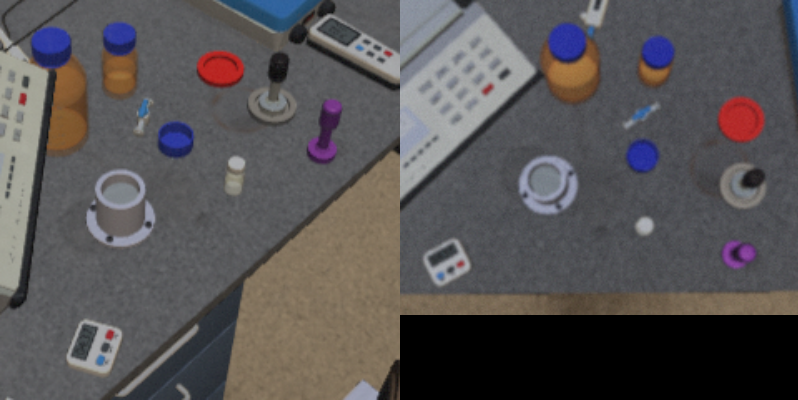

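View pics/b.png

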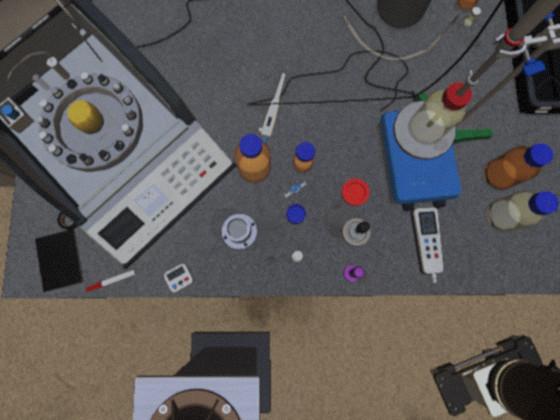

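The picture shows two tampers (top view): black-handled at (360,230), standing in the grey dish (356,232), and purple at (354,273). There are two dishes, grey and red (355,192). The black tamper in the grey dish fits the description, and the enlarged crop confirms it. The cell is at (239,232).

```bash
python3 - <<'E'
from h import *
f=lambda *a:np.round(at_z(*a)[:2],4)
print("dish top",f("top",356.2,232,.010),"scene",f("scene",363,204,.010))
print("handle top centre: top",f("top",363.5,226.5,.11),"scene",f("scene",368,175,.11))
for c,q,z in(("top","press_cell",.0),("scene","press_cell",.0)):
    pass
print("cell flange top",f("top",239,232,.008),"mouth",f("top",240,228.5,.072),"scene mouth",f("scene",272,252,.072))
print("vial",f("top",297,257,.06),"cap",f("top",295.5,214,.025),"purple",f("top",354,273,.05),"small",f("top",304,151,.119),"timer",f("top",179,278,.018))
print("instr corner",f("top",131,264,.06),f("top",233,178,.06))
E
```

```text
dish top [ 0.5187 -0.4255] scene [ 0.5135 -0.419 ]
handle top centre: top [ 0.5195 -0.4235] scene [ 0.515  -0.4208]
cell flange top [ 0.5219 -0.1082] mouth [ 0.5227 -0.1161] scene mouth [ 0.5242 -0.1084]
vial [ 0.4496 -0.2612] cap [ 0.5671 -0.2616] purple [ 0.4083 -0.4065] small [ 0.7126 -0.2812] timer [0.4    0.0487]
instr corner [0.4355 0.1631] [ 0.6597 -0.0957]
```

apply_moves:
  motion:
    - {"x":5,"y":3}
    - {"x":10,"y":6}
    - {"x":15,"y":9}
    - {"x":20,"y":12}
    - {"x":25,"y":15}
    - {"x":29.5,"y":16.2}
    - {"x":29.5,"y":16.2}
    - {"x":29.5,"y":16.2}

```text
schema error: expected keys x, y, z, yaw, hand
```

```bash
python3 - <<'E'
from h import *
o=observe();print(o["clock"],o["position"],o["ee_rot"],o["force"])
m=camera_model("wrist");print(np.round(m["T"],3),np.round(m["camera_matrix"],1).tolist())
im=get_image("wrist");cv2.imwrite("pics/w1.png",im)
for q in("tamper","dish_floor","tamper_handle"):
    print(q,[(np.round(r["rect"]).tolist(),round(r["p"],2)) for r in recognise(q,"wrist")][:3])
for p in((.516,-.423,.012),(.516,-.423,.11)):print(proj("wrist",p))
E
```

```text
1.1 [ 0.22060428 -0.58477776  0.22675716] [3.09058833e+00 5.63506003e-01 4.81172479e-05] [-0.58807792  0.49808886  0.37036771]
[[ 0.352  0.905  0.241  0.286]
 [-0.936  0.339  0.093 -0.56 ]
 [ 0.002 -0.258  0.966  0.385]
 [ 0.     0.     0.     1.   ]] [[325.2, 0.0, 276.2], [0.0, 325.2, 208.1], [0.0, 0.0, 1.0]]
tamper [([179.0, 0.0, 208.0, 7.0], 0.72)]
dish_floor []
tamper_handle [([182.0, 1.0, 211.0, 10.0], 0.66)]
(np.float64(237.4113103214297), np.float64(-75.84341855485218))
(np.float64(227.58109410457854), np.float64(-123.54559392557348))
```

View pics/w1.png

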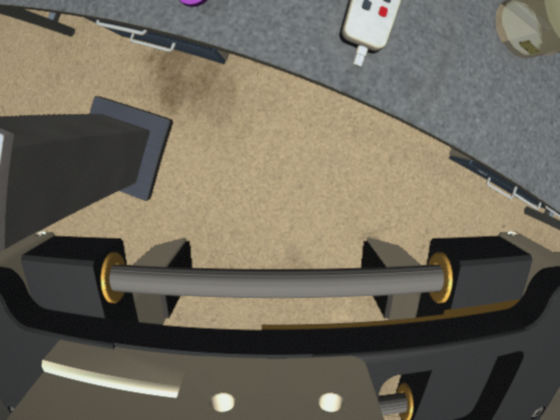

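The move was refused because a row needs every key. The wrist view shows the floor and the bench edge, the fingers at rows 240–310, and the purple tamper at (192,0).

apply_moves:
  motion:
    - {"x":5,"y":3,"z":0,"yaw":0,"hand":1}
    - {"x":10,"y":6,"z":0,"yaw":0,"hand":1}
    - {"x":15,"y":9,"z":0,"yaw":0,"hand":1}
    - {"x":20,"y":12,"z":0,"yaw":0,"hand":1}
    - {"x":25,"y":14.5,"z":0,"yaw":0,"hand":1}
    - {"x":29.5,"y":16.2,"z":0,"yaw":0,"hand":1}
    - {"x":29.5,"y":16.2,"z":0,"yaw":0,"hand":1}
    - {"x":29.5,"y":16.2,"z":0,"yaw":0,"hand":1}

```text
clock: 2.3
position: [0.5151, -0.4231, 0.2265]
ee_rot: [3.091, 0.563, -0.001]
force: [-0.1, -1.0, 0.4]
width: 1.0
gripper_force: 0.0
```

```bash
python3 - <<'E'
from h import *
o=observe();print(o["clock"],o["position"],o["ee_rot"],o["force"])
m=camera_model("wrist");print(np.round(m["T"],3).tolist())
im=get_image("wrist");cv2.imwrite("pics/w2.png",im)
for q in("tamper","dish_floor","tamper_handle"):
    print(q,[(np.round(r["rect"]).tolist(),round(r["p"],2)) for r in recognise(q,"wrist")][:3])
for p in((.516,-.423,.012),(.516,-.423,.11)):print(proj("wrist",p))
E
```

```text
2.3 [ 0.51508766 -0.42312324  0.22648531] [ 3.09050892e+00  5.63435341e-01 -1.47649728e-03] [-0.0616442  -0.96299498  0.35603026]
[[0.352, 0.904, 0.242, 0.58], [-0.936, 0.339, 0.093, -0.398], [0.002, -0.259, 0.966, 0.384], [0.0, 0.0, 0.0, 1.0]]
tamper [([218.0, 237.0, 252.0, 303.0], 0.9), ([262.0, 158.0, 301.0, 214.0], 0.68)]
dish_floor [([281.0, 62.0, 352.0, 123.0], 0.89), ([251.0, 144.0, 313.0, 208.0], 0.6)]
tamper_handle [([263.0, 161.0, 298.0, 214.0], 0.83), ([216.0, 236.0, 256.0, 303.0], 0.6)]
(np.float64(275.5942654515603), np.float64(181.82333012217936))
(np.float64(275.6629144802022), np.float64(202.0555741818181))
```

View pics/w2.png

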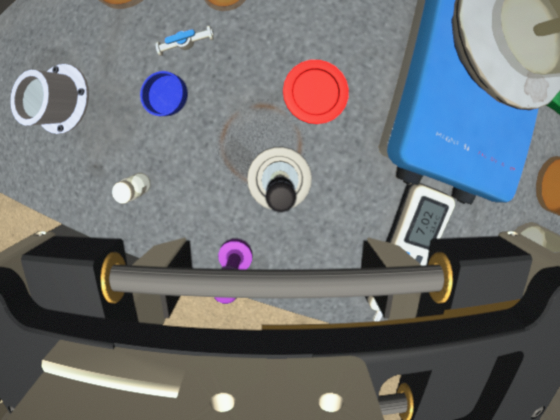

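Wrist view: the grey dish is at about (280,178) with the black handle top at about (281,197). The purple one is at (235,258), the red dish at (316,92) and the cell mouth at (30,98).

```bash
python3 - <<'E'
from h import *
im=cv2.imread("pics/w2.png")
c=im[140:225,235:325];g=c.max(2)
ys,xs=np.nonzero(g[25:]<75);print("dark",xs.min()+235,xs.max()+235,ys.min()+165,ys.max()+165)
for y in range(165,216,3):
    x=np.nonzero(g[y-140]<75)[0]; print(y,(x.min()+235,x.max()+235) if len(x) else None,end=" ")
print()
for z in(.11,):
  for v in(193,196,199):print(v,np.round(at_z("wrist",281,v,z),4))
print("dish",np.round(at_z("wrist",280,178.5,.010),4))
def circ(p,r):return np.array([proj("wrist",(p[0]+r*np.cos(t),p[1]+r*np.sin(t),p[2])) for t in np.linspace(0,6.28,60)])
# show overlays scaled
b=cv2.resize(c,None,fx=6,fy=6,interpolation=cv2.INTER_CUBIC)
def dr(p,r,col):cv2.polylines(b,[np.int32((circ(p,r)-[234.5,139.5])*6)],True,col,1)
d=at_z("wrist",280,178.5,.010)
dr((d[0],d[1],.012),.038,(0,0,255));dr((d[0],d[1],.012),.027,(0,0,255))
h=at_z("wrist",281,196,.11);dr(h,.014,(0,255,0));dr((h[0],h[1],.018),.0215,(255,0,0))
cv2.imwrite("pics/w2c.png",b)
E
```

```text
dark 266 295 176 211
165 None 168 None 171 None 174 None 177 (np.int64(276), np.int64(284)) 180 (np.int64(271), np.int64(289)) 183 (np.int64(269), np.int64(291)) 186 (np.int64(268), np.int64(292)) 189 (np.int64(267), np.int64(293)) 192 (np.int64(267), np.int64(294)) 195 (np.int64(266), np.int64(295)) 198 (np.int64(266), np.int64(295)) 201 (np.int64(267), np.int64(294)) 204 (np.int64(269), np.int64(292)) 207 (np.int64(271), np.int64(290)) 210 (np.int64(274), np.int64(287)) 213 None 
193 [ 0.5252 -0.4245  0.11  ]
196 [ 0.5227 -0.4254  0.11  ]
199 [ 0.5202 -0.4264  0.11  ]
dish [ 0.5212 -0.4266  0.01  ]
```

View pics/w2c.png

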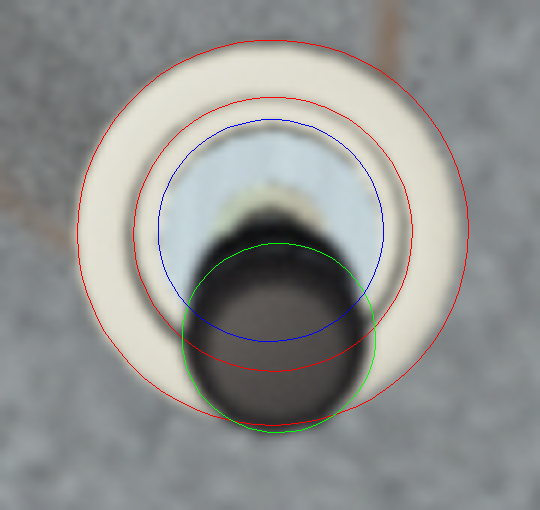

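apply_moves:
  motion:
    - {"x":0.65,"y":-0.25,"z":-4,"yaw":0,"hand":1}
    - {"x":0.65,"y":-0.25,"z":-8,"yaw":0,"hand":1}
    - {"x":0.65,"y":-0.25,"z":-11,"yaw":0,"hand":1}
    - {"x":0.65,"y":-0.25,"z":-14,"yaw":0,"hand":1}
    - {"x":0.65,"y":-0.25,"z":-15.5,"yaw":0,"hand":1}
    - {"x":0.65,"y":-0.25,"z":-15.5,"yaw":0,"hand":0.2}
    - {"x":0.65,"y":-0.25,"z":-15.5,"yaw":0,"hand":-0.1}
  newtons: 40

```text
clock: 3.38
position: [0.5227, -0.4259, 0.0731]
ee_rot: [3.089, 0.563, 0.002]
force: [0.4, 0.7, 0.7]
width: 0.83
gripper_force: 0.0
```

```bash
python3 - <<'E'
from h import *
o=observe();print(o["clock"],o["position"],o["ee_rot"],o["force"],o["width"])
cv2.imwrite("pics/w3.png",cv2.resize(get_image("wrist")[150:330,130:430],None,fx=2,fy=2))
E
```

```text
3.375 [ 0.52272818 -0.42593623  0.07312284] [3.08928211e+00 5.62859102e-01 2.18843358e-03] [0.37501638 0.73167454 0.69084321] 0.8299973210332822
```

View pics/w3.png

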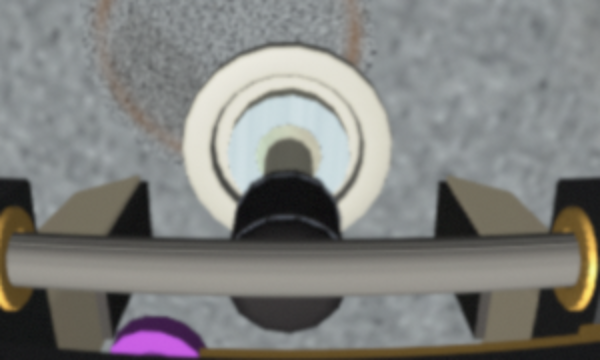

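The handle sits between the fingers, about 2 mm left of their middle. I'll correct for that and close.

apply_moves:
  motion:
    - {"x":0,"y":0.18,"z":-0.1,"yaw":0,"hand":0.2}
    - {"x":0,"y":0.18,"z":-0.1,"yaw":0,"hand":0}
    - {"x":0,"y":0.18,"z":-0.1,"yaw":0,"hand":-0.2}
    - {"x":0,"y":0.18,"z":-0.1,"yaw":0,"hand":-0.35}
    - {"x":0,"y":0.18,"z":-0.1,"yaw":0,"hand":-0.6}
    - {"x":0,"y":0.18,"z":-0.1,"yaw":0,"hand":-1}
    - {"x":0,"y":0.18,"z":-0.1,"yaw":0,"hand":-1}
    - {"x":0,"y":0.18,"z":-0.1,"yaw":0,"hand":-1}
  newtons: 40

```text
clock: 4.42
position: [0.5221, -0.4236, 0.0707]
ee_rot: [3.09, 0.563, 0.0]
force: [1.3, -1.0, -1.0]
width: 0.294
gripper_force: 40.0
```

apply_moves:
  motion:
    - {"x":0,"y":0,"z":1,"yaw":0,"hand":-1}
    - {"x":0,"y":0,"z":3,"yaw":0,"hand":-1}
    - {"x":0,"y":0,"z":6,"yaw":0,"hand":-1}
    - {"x":0,"y":0,"z":10,"yaw":0,"hand":-1}
    - {"x":0,"y":0,"z":14,"yaw":0,"hand":-1}
    - {"x":0,"y":0,"z":16,"yaw":0,"hand":-1}
    - {"x":0,"y":0,"z":16,"yaw":0,"hand":-1}
    - {"x":0,"y":4,"z":16,"yaw":0,"hand":-1}
    - {"x":0,"y":9,"z":16,"yaw":0,"hand":-1}
    - {"x":0,"y":14,"z":16,"yaw":0,"hand":-1}

```text
clock: 5.68
position: [0.5211, -0.2816, 0.2292]
ee_rot: [-3.089, -0.563, 0.003]
force: [1.0, -0.1, -3.2]
width: 0.294
gripper_force: 40.0
```

```bash
python3 - <<'E'
from h import *
o=observe();print(o["clock"],o["position"],o["ee_rot"],o["force"],o["width"])
a=get_image("wrist");s=get_image("scene")
cv2.imwrite("pics/w4full.png",a)
cv2.imwrite("pics/w4.png",np.hstack([cv2.resize(a,(533,400)),cv2.resize(s[150:310,240:347],(267,400))]))
for c in("wrist","scene"):
  for q in("press_cell","plate","tamper"):
    print(c,q,[(np.round(r["rect"]).tolist(),round(r["p"],2)) for r in recognise(q,c)][:2])
for p in((.522,-.11,.072),(.522,-.11,.0)):print(proj("wrist",p))
E
```

```text
5.675 [ 0.52111917 -0.28158189  0.22916527] [-3.08915517e+00 -5.62901045e-01  3.03018347e-03] [ 0.9930188  -0.1397465  -3.18157291] 0.2944100746833692
wrist press_cell [([250.0, 115.0, 300.0, 165.0], 0.7), ([94.0, 92.0, 187.0, 170.0], 0.59)]
wrist plate [([110.0, 111.0, 144.0, 153.0], 0.95)]
wrist tamper [([246.0, 191.0, 311.0, 322.0], 0.76)]
scene press_cell [([252.0, 238.0, 290.0, 290.0], 0.76), ([282.0, 198.0, 293.0, 223.0], 0.57)]
scene plate [([266.0, 248.0, 281.0, 265.0], 0.55)]
scene tamper [([385.0, 199.0, 402.0, 234.0], 0.8), ([316.0, 159.0, 338.0, 200.0], 0.76)]
(np.float64(119.20683125137941), np.float64(137.57868129851533))
(np.float64(144.90139634811013), np.float64(134.2393305690792))
```

View pics/w4.png

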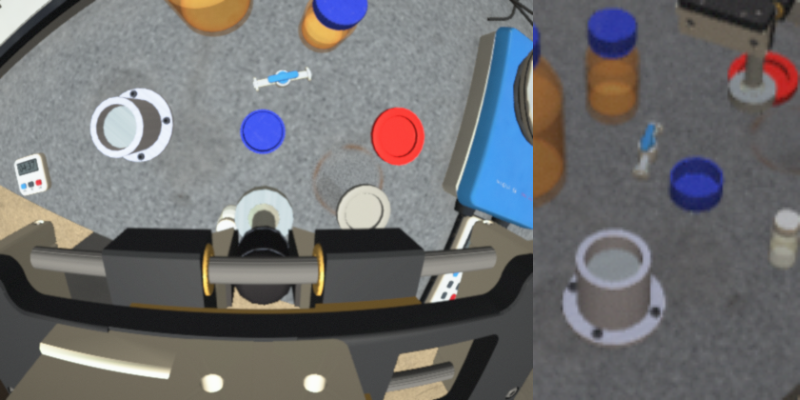

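Tamper held straight, clear of everything. The cell mouth is at about (123,133) in the full wrist picture. Next I'll move closer and fit the rim.

apply_moves:
  motion:
    - {"x":0,"y":5,"z":0,"yaw":0,"hand":-1}
    - {"x":0,"y":9,"z":0,"yaw":0,"hand":-1}
    - {"x":0,"y":9,"z":0,"yaw":0,"hand":-1}
    - {"x":0,"y":9,"z":0,"yaw":0,"hand":-1}

```text
clock: 6.58
position: [0.522, -0.1948, 0.2307]
ee_rot: [3.09, 0.561, -0.0]
force: [0.3, -0.5, -2.9]
width: 0.295
gripper_force: 40.0
```

```bash
cat > fit.py <<'E'
from h import *
from scipy.optimize import minimize
def fit(cam,im,circles,x0,n=120):
    g=cv2.GaussianBlur(im.astype(np.float32),(0,0),1.0)
    m=sum(np.hypot(cv2.Sobel(g[:,:,k],cv2.CV_32F,1,0),cv2.Sobel(g[:,:,k],cv2.CV_32F,0,1)) for k in range(3))
    t=np.linspace(0,2*np.pi,n,endpoint=False)
    def cost(p):
        s=0
        for r,z in circles:
            q=np.array([proj(cam,(p[0]+r*np.cos(a),p[1]+r*np.sin(a),z)) for a in t],np.float32)
            s-=cv2.remap(m,q[None,:,0],q[None,:,1],cv2.INTER_LINEAR).mean()
        return s
    gs=[(cost((x0[0]+dx,x0[1]+dy)),x0[0]+dx,x0[1]+dy) for dx in np.arange(-.012,.0121,.003) for dy in np.arange(-.012,.0121,.003)]
    b=min(gs);r=minimize(cost,b[1:],method="Nelder-Mead",options=dict(initial_simplex=[b[1:],(b[1]+.002,b[2]),(b[1],b[2]+.002)],xatol=1e-4))
    return r.x,r.fun,sorted(gs)[0][0]
E
python3 - <<'E'
from fit import *
o=observe();print(o["clock"],o["position"])
a=get_image("wrist");cv2.imwrite("pics/w5.png",a)
C=[(.034,.072),(.026,.072)]
for c in("wrist","scene","top"):
    im=a if c=="wrist" else get_image(c)
    print(c,fit(c,im,C,(.522,-.11)))
b=a.copy()
p,_,_=fit("wrist",a,C,(.522,-.11))
for r,z in C:
    q=np.array([proj("wrist",(p[0]+r*np.cos(t),p[1]+r*np.sin(t),z)) for t in np.linspace(0,6.28,90)])
    cv2.polylines(b,[np.int32(q*16)],True,(0,0,255),1,cv2.LINE_AA,4)
cv2.imwrite("pics/w5b.png",cv2.resize(b[50:250,60:330],None,fx=2.9,fy=2.9))
E
```

```text
6.575 [ 0.52201349 -0.19476178  0.23065505]Traceback (most recent call last):
  File "<stdin>", line 7, in <module>
  File "fit.py", line 13, in fit
    gs=[(cost((x0[0]+dx,x0[1]+dy)),x0[0]+dx,x0[1]+dy) for dx in np.arange(-.012,.0121,.003) for dy in np.arange(-.012,.0121,.003)]
         ~~~~^^^^^^^^^^^^^^^^^^^^^
  File "fit.py", line 10, in cost
    q=np.array([proj(cam,(p[0]+r*np.cos(a),p[1]+r*np.sin(a),z)) for a in t],np.float32)
                ~~~~^^^^^^^^^^^^^^^^^^^^^^^^^^^^^^^^^^^^^^^^^^^
  File "h.py", line 13, in proj
    m=camera_model(cam);K=np.array(m["camera_matrix"]);T=np.array(m["T"])
ValueError: time passes only in moves, steps and waits
```

```bash
sed -i 's/^from cell import \*/from cell import *\nimport functools, cell\ncamera_model=functools.lru_cache(None)(cell.camera_model)/' h.py
python3 - <<'E'
from fit import *
o=observe();print(o["clock"],o["position"])
a=get_image("wrist");cv2.imwrite("pics/w5.png",a)
C=[(.034,.072),(.026,.072)]
for c in("wrist","scene","top"):
    im=a if c=="wrist" else get_image(c)
    f=fit(c,im,C,(.522,-.11));print(c,f)
    if c=="wrist":p=f[0]
b=a.copy()
for r,z in C:
    q=np.array([proj("wrist",(p[0]+r*np.cos(t),p[1]+r*np.sin(t),z)) for t in np.linspace(0,6.28,90)])
    cv2.polylines(b,[np.int32(q*16)],True,(0,0,255),1,cv2.LINE_AA,4)
cv2.imwrite("pics/w5b.png",cv2.resize(b[50:250,60:330],None,fx=2.9,fy=2.9))
E
```

```text
6.625 [ 0.52193768 -0.19519508  0.23060699]
wrist (array([ 0.52604904, -0.10748274]), np.float64(-1212.015869140625), np.float32(-1052.6958))
scene (array([ 0.52283883, -0.10632135]), np.float64(-850.819580078125), np.float32(-819.05585))
top (array([ 0.53143424, -0.09845154]), np.float64(-30.72058868408203), np.float32(-30.574444))
```

View pics/w5b.png

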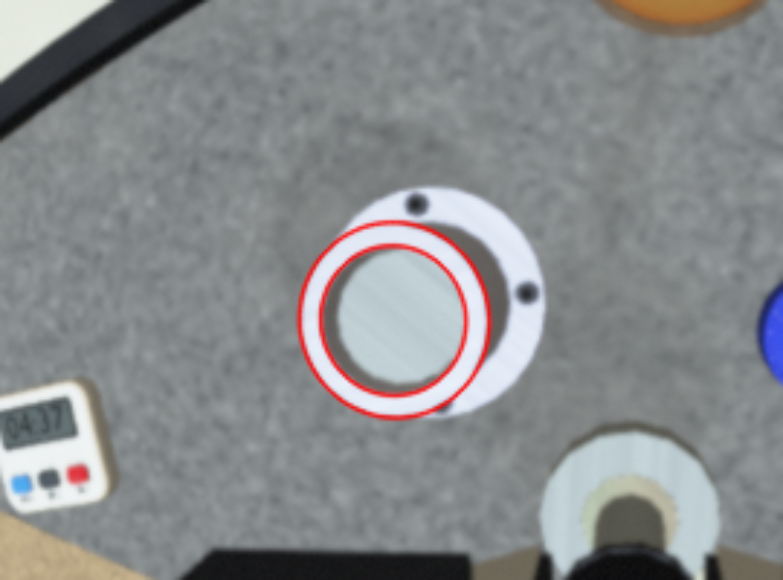

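```bash
python3 - <<'E'
from fit import *
o=observe();p=o["position"];print(p)
a=cv2.imread("pics/w5.png")
z=p[2]-.0667
for C in([(.0215,z+.014)],[(.0215,z)],[(.0215,z+.014),(.0215,z)]):
    print(fit("wrist",a,C,p[:2]))
E
```

```text
[ 0.52191697 -0.19482617  0.23056947]
(array([ 0.52057006, -0.19580179]), np.float64(-478.2465515136719), np.float32(-298.99512))
(array([ 0.5176051 , -0.19677171]), np.float64(-416.3606262207031), np.float32(-302.7397))
(array([ 0.51788251, -0.19694574]), np.float64(-665.1797485351562), np.float32(-564.4179))
```

apply_moves:
  motion:
    - {"x":0.2,"y":4,"z":0,"yaw":0,"hand":-1}
    - {"x":0.45,"y":8,"z":0,"yaw":0,"hand":-1}
    - {"x":0.45,"y":8.8,"z":0,"yaw":0,"hand":-1}
    - {"x":0.45,"y":8.8,"z":-2,"yaw":0,"hand":-1}
    - {"x":0.45,"y":8.8,"z":-5,"yaw":0,"hand":-1}
    - {"x":0.45,"y":8.8,"z":-7.4,"yaw":0,"hand":-1}
    - {"x":0.45,"y":8.8,"z":-7.4,"yaw":0,"hand":-1}
    - {"x":0.45,"y":8.8,"z":-7.4,"yaw":0,"hand":-1}

```text
clock: 7.78
position: [0.5272, -0.1062, 0.1576]
ee_rot: [3.09, 0.562, 0.002]
force: [-0.3, 0.6, -1.7]
width: 0.296
gripper_force: 40.0
```

```bash
python3 - <<'E'
from fit import *
o=observe();p=o["position"];print(o["clock"],p,o["force"],o["ee_rot"])
a=get_image("wrist");s=get_image("scene")
z=p[2]-.0667
print("cell",fit("wrist",a,[(.034,.072)],(.525,-.107)))
for C in([(.0215,z+.014)],[(.0215,z)]): print("foot",fit("wrist",a,C,p[:2])[0],fit("scene",s,C,p[:2])[0])
print("cell scene",fit("scene",s,[(.034,.072)],(.525,-.107)))
u,v=map(int,proj("wrist",(p[0],p[1],.08)))
A=cv2.resize(a[u*0+max(v-60,0):v+60,u-60:u+60],(400,400));u,v=map(int,proj("scene",(p[0],p[1],.08)))
cv2.imwrite("pics/w6.png",np.hstack([A,cv2.resize(s[v-30:v+30,u-30:u+30],(400,400),interpolation=cv2.INTER_CUBIC)]))
E
```

```text
7.775 [ 0.5272356  -0.1061635   0.15762822] [-0.31421883  0.59399675 -1.69060083] [3.09036624e+00 5.62073828e-01 1.60913949e-03]
cell (array([ 0.52574755, -0.10677407]), np.float64(-500.58514404296875), np.float32(-463.44904))
foot [ 0.54078997 -0.11202269] [ 0.51736687 -0.09938823]
foot [ 0.52757505 -0.09475838] [ 0.52154738 -0.11187878]
cell scene (array([ 0.52293813, -0.10654984]), np.float64(-460.35723876953125), np.float32(-443.05164))
```

View pics/w6.png

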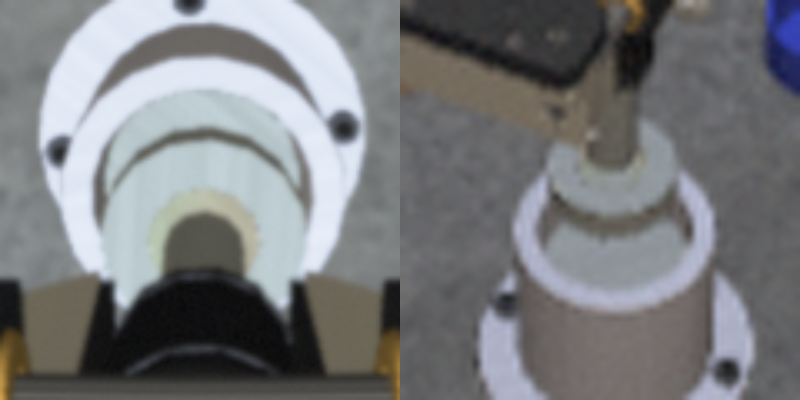

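Both views show the foot concentric with the mouth to within about 1 mm: wrist foot centre column 205 against mouth 203, and 613 for both in the scene view. Going down slowly.

apply_moves:
  motion:
    - {"x":0,"y":0,"z":-0.4,"yaw":0,"hand":-1}
    - {"x":0,"y":0,"z":-0.8,"yaw":0,"hand":-1}
    - {"x":0,"y":0,"z":-1.2,"yaw":0,"hand":-1}
    - {"x":0,"y":0,"z":-1.6,"yaw":0,"hand":-1}
    - {"x":0,"y":0,"z":-1.9,"yaw":0,"hand":-1}
    - {"x":0,"y":0,"z":-2.1,"yaw":0,"hand":-1}
    - {"x":0,"y":0,"z":-2.3,"yaw":0,"hand":-1}
    - {"x":0,"y":0,"z":-2.3,"yaw":0,"hand":-1}

```text
clock: 8.88
position: [0.5265, -0.1055, 0.1336]
ee_rot: [-3.091, -0.563, 0.0]
force: [0.2, 0.2, -2.6]
width: 0.295
gripper_force: 40.0
```

apply_moves:
  motion:
    - {"x":0,"y":0,"z":-0.15,"yaw":0,"hand":-1}
    - {"x":0,"y":0,"z":-0.3,"yaw":0,"hand":-1}
    - {"x":0,"y":0,"z":-0.45,"yaw":0,"hand":-1}
    - {"x":0,"y":0,"z":-0.6,"yaw":0,"hand":-1}
    - {"x":0,"y":0,"z":-0.75,"yaw":0,"hand":-1}
    - {"x":0,"y":0,"z":-0.75,"yaw":0,"hand":-1}

```text
clock: 9.62
position: [0.5265, -0.1054, 0.1261]
ee_rot: [-3.091, -0.564, 0.0]
force: [-0.5, -1.8, -2.6]
width: 0.299
gripper_force: 40.0
```

apply_moves:
  motion:
    - {"x":0,"y":0,"z":-0.15,"yaw":0,"hand":-1}
    - {"x":0,"y":0,"z":-0.3,"yaw":0,"hand":-1}
    - {"x":0,"y":0,"z":-0.45,"yaw":0,"hand":-1}
    - {"x":0,"y":0,"z":-0.6,"yaw":0,"hand":-1}
    - {"x":0,"y":0,"z":-0.6,"yaw":0,"hand":-1}

```text
clock: 10.25
position: [0.5266, -0.1055, 0.1202]
ee_rot: [3.091, 0.564, 0.0]
force: [-0.5, -1.6, -2.5]
width: 0.293
gripper_force: 40.0
```

apply_moves:
  motion:
    - {"x":0,"y":0,"z":-0.15,"yaw":0,"hand":-1}
    - {"x":0,"y":0,"z":-0.3,"yaw":0,"hand":-1}
    - {"x":0,"y":0,"z":-0.45,"yaw":0,"hand":-1}
    - {"x":0,"y":0,"z":-0.6,"yaw":0,"hand":-1}
    - {"x":0,"y":0,"z":-0.6,"yaw":0,"hand":-1}

```text
clock: 10.88
position: [0.5266, -0.1055, 0.1141]
ee_rot: [3.091, 0.564, -0.0]
force: [0.3, 0.6, -1.5]
width: 0.294
gripper_force: 40.0
```

```bash
python3 - <<'E'
from h import *
for i in range(4):
    get_image("scene");o=observe();print(o["position"].round(4),o["force"].round(2),o["ft_torque"].round(3))
E
```

```text
[ 0.5266 -0.1055  0.1141] [ 0.61  1.04 -0.98] [ 0.034 -0.1    0.001]
[ 0.5266 -0.1055  0.1141] [ 0.87  0.12 -0.44] [-0.015 -0.111 -0.019]
[ 0.5266 -0.1055  0.1141] [ 1.07 -0.56 -1.52] [ 0.025 -0.107  0.   ]
[ 0.5266 -0.1055  0.1141] [ 0.11  0.86 -1.43] [-0.084 -0.118 -0.001]
```

apply_moves:
  motion:
    - {"x":0,"y":0,"z":-0.12,"yaw":0,"hand":-1}
    - {"x":0,"y":0,"z":-0.24,"yaw":0,"hand":-1}
    - {"x":0,"y":0,"z":-0.36,"yaw":0,"hand":-1}
    - {"x":0,"y":0,"z":-0.5,"yaw":0,"hand":-1}
    - {"x":0,"y":0,"z":-0.5,"yaw":0,"hand":-1}

```text
clock: 11.7
position: [0.5266, -0.1055, 0.1091]
ee_rot: [3.091, 0.563, -0.0]
force: [0.8, 0.4, 0.0]
width: 0.299
gripper_force: 40.0
```

apply_moves:
  motion:
    - {"x":0,"y":0,"z":-0.1,"yaw":0,"hand":-1}
    - {"x":0,"y":0,"z":-0.2,"yaw":0,"hand":-1}
    - {"x":0,"y":0,"z":-0.3,"yaw":0,"hand":-1}
    - {"x":0,"y":0,"z":-0.4,"yaw":0,"hand":-1}
    - {"x":0,"y":0,"z":-0.4,"yaw":0,"hand":-1}

```text
clock: 12.32
position: [0.5267, -0.1055, 0.1053]
ee_rot: [3.091, 0.564, 0.0]
force: [-0.5, 0.1, 4.6]
width: 0.294
gripper_force: 40.0
```

```bash
cat > r.py <<'E'
from h import *
F=[]
for i in range(6):
    get_image("scene");o=observe();F.append(np.r_[o["position"],o["force"],o["ft_torque"]])
print(o["clock"],np.mean(F,0).round(4))
E
python3 r.py
```

```text
12.625 [ 0.5267 -0.1055  0.1053 -0.2885  0.2963  4.1539  0.0387  0.0982  0.0189]
```

apply_moves:
  motion:
    - {"x":0,"y":0,"z":-0.04,"yaw":0,"hand":-1}
    - {"x":0,"y":0,"z":-0.08,"yaw":0,"hand":-1}
    - {"x":0,"y":0,"z":-0.12,"yaw":0,"hand":-1}
    - {"x":0,"y":0,"z":-0.12,"yaw":0,"hand":-1}

```text
clock: 13.12
position: [0.5272, -0.1054, 0.1051]
ee_rot: [3.09, 0.563, 0.002]
force: [-1.7, 0.3, 15.3]
width: 0.295
gripper_force: 40.0
```

```bash
python3 r.py
```

```text
13.425 [ 5.27200e-01 -1.05400e-01  1.05100e-01 -2.35620e+00  6.00300e-01
  1.50336e+01  1.98700e-01  7.15800e-01  5.00000e-04]
```

The force rose sharply to about 17.6 N on the plate after a soft spring region, so it is on the stop. Holding.

apply_moves:
  motion:
    - {"x":0,"y":0,"z":0,"yaw":0,"hand":-1}
    - {"x":0,"y":0,"z":0,"yaw":0,"hand":-1}
    - {"x":0,"y":0,"z":0,"yaw":0,"hand":-1}
    - {"x":0,"y":0,"z":0,"yaw":0,"hand":-1}
    - {"x":0,"y":0,"z":0,"yaw":0,"hand":-1}
    - {"x":0,"y":0,"z":0,"yaw":0,"hand":-1}
    - {"x":0,"y":0,"z":0,"yaw":0,"hand":-1}
    - {"x":0,"y":0,"z":0,"yaw":0,"hand":-1}
    - {"x":0,"y":0,"z":0,"yaw":0,"hand":-1}
    - {"x":0,"y":0,"z":0,"yaw":0,"hand":-1}
  newtons: 45

```text
clock: 14.68
position: [0.5272, -0.1054, 0.1051]
ee_rot: [3.09, 0.563, 0.002]
force: [-1.7, 1.1, 14.3]
width: 0.293
gripper_force: 45.0
```

```bash
python3 r.py; python3 - <<'E'
from h import *
o=observe();p=o["position"];a=get_image("wrist");s=get_image("scene")
cv2.imwrite("pics/p_w.png",a);cv2.imwrite("pics/p_s.png",s)
b=a.copy();q=s.copy()
for c,im in(("wrist",b),("scene",q)):
    for z in(.110-.004+p[2]-.0667,p[2]-.0667+.062):
        u=np.array([proj(c,(p[0]+.014*np.cos(t),p[1]+.014*np.sin(t),z)) for t in np.linspace(0,6.28,60)])
        cv2.polylines(im,[np.int32(u*16)],True,(0,0,255),1,cv2.LINE_AA,4)
    z=p[2]-.0667+.014
    u=np.array([proj(c,(p[0]+.0215*np.cos(t),p[1]+.0215*np.sin(t),z)) for t in np.linspace(0,6.28,60)])
    cv2.polylines(im,[np.int32(u*16)],True,(0,255,0),1,cv2.LINE_AA,4)
u,v=map(int,proj("wrist",(p[0],p[1],.09)));A=cv2.resize(b[v-70:v+70,u-70:u+70],(400,400))
u,v=map(int,proj("scene",(p[0],p[1],.08)));cv2.imwrite("pics/p.png",np.hstack([A,cv2.resize(q[v-35:v+35,u-35:u+35],(400,400),interpolation=cv2.INTER_CUBIC)]))
E
```

```text
14.975 [ 5.27200e-01 -1.05400e-01  1.05100e-01 -2.30670e+00  2.21400e-01
  1.49861e+01  1.96900e-01  7.38700e-01  2.70000e-03]
```

apply_moves:
  motion:
    - {"x":0,"y":0,"z":0,"yaw":0,"hand":-1}
    - {"x":0,"y":0,"z":0,"yaw":0,"hand":-1}
    - {"x":0,"y":0,"z":0,"yaw":0,"hand":-1}
    - {"x":0,"y":0,"z":0,"yaw":0,"hand":-1}
    - {"x":0,"y":0,"z":0.1,"yaw":0,"hand":-1}
    - {"x":0,"y":0,"z":0.3,"yaw":0,"hand":-1}
    - {"x":0,"y":0,"z":0.6,"yaw":0,"hand":-1}
    - {"x":0,"y":0,"z":1.0,"yaw":0,"hand":-1}
    - {"x":0,"y":0,"z":1.5,"yaw":0,"hand":-1}
    - {"x":0,"y":0,"z":2,"yaw":0,"hand":-1}

```text
clock: 16.32
position: [0.5264, -0.1055, 0.1243]
ee_rot: [-3.091, -0.563, 0.001]
force: [-0.4, 0.4, -2.8]
width: 0.29
gripper_force: 45.0
```

apply_moves:
  motion:
    - {"x":0,"y":0,"z":1,"yaw":0,"hand":-1}
    - {"x":0,"y":0,"z":2,"yaw":0,"hand":-1}
    - {"x":0,"y":0,"z":4,"yaw":0,"hand":-1}
    - {"x":0,"y":0,"z":7,"yaw":0,"hand":-1}
    - {"x":0,"y":0,"z":10.5,"yaw":0,"hand":-1}
    - {"x":0,"y":0,"z":10.5,"yaw":0,"hand":-1}
    - {"x":0,"y":-4,"z":10.5,"yaw":0,"hand":-1}
    - {"x":0,"y":-8.8,"z":10.5,"yaw":0,"hand":-1}
    - {"x":0,"y":-8.8,"z":10.5,"yaw":0,"hand":-1}
    - {"x":0,"y":-8.8,"z":10.5,"yaw":0,"hand":-1}

```text
clock: 17.58
position: [0.5261, -0.193, 0.2281]
ee_rot: [-3.09, -0.563, 0.002]
force: [-0.2, 0.4, -1.7]
width: 0.293
gripper_force: 45.0
```

```bash
python3 r.py; python3 - <<'E'
from fit import *
import scipy.optimize as so
o=observe();p=o["position"];a=get_image("wrist");s=get_image("scene")
cv2.imwrite("pics/q_w.png",a);cv2.imwrite("pics/q_s.png",s)
print("scene diff cell",fit("scene",s,[(.034,.072),(.026,.072)],(.523,-.106))[0])
z=p[2]-.0667
print("foot",fit("wrist",a,[(.0215,z+.014)],p[:2])[0],p)
A=a[50:250,60:330];A=cv2.resize(A,(486,360))
u,v=map(int,proj("scene",(p[0],p[1],.2)));B=cv2.resize(s[v-40:v+60,u-40:u+40],(288,360),interpolation=cv2.INTER_CUBIC)
cv2.imwrite("pics/q.png",np.hstack([A,B]))
E
```

```text
17.875 [ 5.2660e-01 -1.9230e-01  2.2870e-01  4.4590e-01 -1.8400e-02 -2.6131e+00
 -4.5000e-03 -1.1000e-02  2.2000e-03]
scene diff cell [ 0.52283275 -0.10632788]
foot [ 0.52538115 -0.19390544] [ 0.52672543 -0.19263229  0.22902297]
```

View pics/q.png

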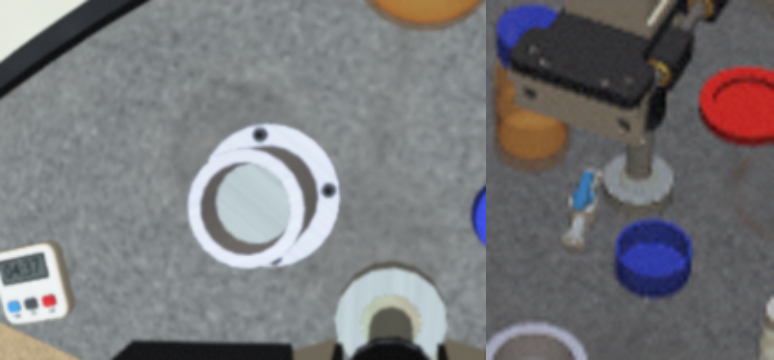

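The last look shows the cell in place, the plate even in the bore and the bystanders unmoved. The foot sits the same relative to the TCP as before pressing (within 0.3 mm), so the tamper hasn't tilted in the grip. Returning it to the dish.

apply_moves:
  motion:
    - {"x":0,"y":-5,"z":0,"yaw":0,"hand":-1}
    - {"x":-0.2,"y":-10,"z":0,"yaw":0,"hand":-1}
    - {"x":-0.45,"y":-15,"z":0,"yaw":0,"hand":-1}
    - {"x":-0.45,"y":-20,"z":0,"yaw":0,"hand":-1}
    - {"x":-0.45,"y":-23,"z":0,"yaw":0,"hand":-1}
    - {"x":-0.45,"y":-23,"z":0,"yaw":0,"hand":-1}
    - {"x":-0.45,"y":-23,"z":-4,"yaw":0,"hand":-1}
    - {"x":-0.45,"y":-23,"z":-8,"yaw":0,"hand":-1}
    - {"x":-0.45,"y":-23,"z":-11,"yaw":0,"hand":-1}
    - {"x":-0.45,"y":-23,"z":-12,"yaw":0,"hand":-1}

```text
clock: 19.23
position: [0.5216, -0.4215, 0.1071]
ee_rot: [-3.087, -0.565, 0.003]
force: [0.1, 0.8, -2.2]
width: 0.294
gripper_force: 45.0
```

apply_moves:
  motion:
    - {"x":0,"y":0,"z":0,"yaw":0,"hand":-1}
    - {"x":0,"y":0,"z":-0.8,"yaw":0,"hand":-1}
    - {"x":0,"y":0,"z":-1.6,"yaw":0,"hand":-1}
    - {"x":0,"y":0,"z":-2.4,"yaw":0,"hand":-1}
    - {"x":0,"y":0,"z":-3,"yaw":0,"hand":-1}
    - {"x":0,"y":0,"z":-3.4,"yaw":0,"hand":-1}
    - {"x":0,"y":0,"z":-3.6,"yaw":0,"hand":-1}
    - {"x":0,"y":0,"z":-3.6,"yaw":0,"hand":-1}

```text
clock: 20.23
position: [0.5221, -0.4235, 0.073]
ee_rot: [-3.091, -0.563, 0.0]
force: [0.2, 1.0, -2.8]
width: 0.294
gripper_force: 45.0
```

```bash
python3 r.py
```

```text
20.525 [ 5.2220e-01 -4.2360e-01  7.3300e-02 -1.9820e-01 -2.9240e-01 -2.5649e+00
  1.7000e-03  2.8000e-03 -3.4000e-03]
```

apply_moves:
  motion:
    - {"x":0,"y":0,"z":-0.08,"yaw":0,"hand":-1}
    - {"x":0,"y":0,"z":-0.16,"yaw":0,"hand":-1}
    - {"x":0,"y":0,"z":-0.24,"yaw":0,"hand":-1}
    - {"x":0,"y":0,"z":-0.24,"yaw":0,"hand":-1}

```text
clock: 21.02
position: [0.5222, -0.4235, 0.0708]
ee_rot: [3.091, 0.564, 0.0]
force: [0.6, 0.1, -1.9]
width: 0.291
gripper_force: 45.0
```

```bash
python3 r.py
```

```text
21.325 [ 0.5222 -0.4235  0.0707 -0.2249  0.3959 -0.915   0.1172  0.1015 -0.0097]
```

Contact with the dish floor (about 1.7 N of the weight taken) at the original height. Releasing and retreating.

apply_moves:
  motion:
    - {"x":0,"y":0,"z":-0.02,"yaw":0,"hand":-1}
    - {"x":0,"y":0,"z":-0.02,"yaw":0,"hand":-0.35}
    - {"x":0,"y":0,"z":-0.02,"yaw":0,"hand":-0.2}
    - {"x":0,"y":0,"z":-0.02,"yaw":0,"hand":0.1}
    - {"x":0,"y":0,"z":-0.02,"yaw":0,"hand":0.5}
    - {"x":0,"y":0,"z":-0.02,"yaw":0,"hand":1}
    - {"x":0,"y":0,"z":-0.02,"yaw":0,"hand":1}
    - {"x":0,"y":0,"z":-0.02,"yaw":0,"hand":1}
    - {"x":0,"y":0,"z":-0.02,"yaw":0,"hand":1}

```text
clock: 22.45
position: [0.5222, -0.4235, 0.0705]
ee_rot: [3.091, 0.564, 0.0]
force: [0.1, 0.4, 0.4]
width: 0.978
gripper_force: 0.0
```

apply_moves:
  motion:
    - {"x":0,"y":0,"z":1,"yaw":0,"hand":1}
    - {"x":0,"y":0,"z":4,"yaw":0,"hand":1}
    - {"x":0,"y":0,"z":8,"yaw":0,"hand":1}
    - {"x":0,"y":0,"z":12,"yaw":0,"hand":1}
    - {"x":0,"y":0,"z":15.5,"yaw":0,"hand":1}
    - {"x":0,"y":0,"z":15.5,"yaw":0,"hand":1}
    - {"x":0,"y":0,"z":15.5,"yaw":0,"hand":1}
    - {"x":0,"y":0,"z":15.5,"yaw":0,"hand":1}

```text
clock: 23.45
position: [0.5215, -0.4231, 0.2243]
ee_rot: [-3.089, -0.563, 0.002]
force: [0.2, -1.0, 0.3]
width: 1.0
gripper_force: 0.0
```

```bash
python3 - <<'E'
from fit import *
o=observe();print(o["clock"],o["position"],o["width"])
a=get_image("wrist");cv2.imwrite("pics/z.png",a)
w2=cv2.imread("pics/w2.png")
print("dish",fit("wrist",a,[(.038,.012),(.027,.012)],(.521,-.425))[0])
print("foot",fit("wrist",a,[(.0215,.018)],(.521,-.425))[0],"handle top",fit("wrist",a,[(.0135,.11)],(.521,-.425))[0])
for c in("wrist",):
  for q in("tamper","dish_floor","plate"):print(q,[(np.round(r["rect"]).tolist(),round(r["p"],2)) for r in recognise(q,c)][:2])
E
```

```text
23.45 [ 0.52154943 -0.42309532  0.22431408] 0.9997223482922585
dish [ 0.51972738 -0.42534359]
foot [ 0.50488811 -0.43353623] handle top [ 0.52684516 -0.42211527]
tamper [([212.0, 240.0, 250.0, 310.0], 0.77), ([260.0, 165.0, 299.0, 217.0], 0.61)]
dish_floor [([244.0, 149.0, 311.0, 211.0], 0.87), ([282.0, 66.0, 349.0, 128.0], 0.81)]
plate []
```

```bash
python3 - <<'E'
from h import *
for n in("w2","z"):
    im=cv2.imread(f"pics/{n}.png");g=im[165:232,235:325].max(2);k=(g<75).astype(np.uint8)
    N,l,s,c=cv2.connectedComponentsWithStats(k);i=1+np.argmax(s[1:,4]);print(n,s[i]+[235,165,0,0,0],c[i]+[235,165])
u=proj("wrist",(.5197,-.4253,.012));print("dish now",u)
for z in(.11,.066):print(z,proj("wrist",(.5197,-.4253,z)))
sc=get_image("scene");a=cv2.imread("pics/a.png");print("scene diff tamper/cell",[float(cv2.absdiff(sc,a)[y0:y1,x0:x1].mean()) for x0,y0,x1,y1 in((253,238,291,287),(292,217,320,233),(336,238,344,257),(238,332,273,366))])
E
```

```text
w2 [266 176  30  36 526] [280.89163498 192.24144487]
z [263 182  30  37 573] [278.0034904  199.41361257]
dish now (np.float64(277.02214889047576), np.float64(186.04638405640156))
0.11 (np.float64(277.4182533318539), np.float64(207.82058464380785))
0.066 (np.float64(277.21204257382954), np.float64(196.46031023407863))
scene diff tamper/cell [3.3161475116362333, 2.7142857142857144, 2.81359649122807, 2.64593837535014]
```

The handle's outline is the same as at the start and it has moved with the dish, so the tamper stands upright in place. Handing in.

```bash
python3 -c "
from cell import *
print(sign_off())"
```

```text
the job is handed in; nothing more can be done
None
```

The job is handed in, with no verdict shown: the plate was held on its stop at about 17.6 N for over 2 s, and the tamper is back upright in its grey dish; that the plate was left level is inferred from the tamper not tilting in the grip, not measured.

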